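# Transfer the plug-in relays to the new rail in circuit order

### The arm

A 7-joint arm with a two-finger parallel gripper is mounted at the origin on a cart in front of the work surface, level with it; the furniture and walls round the work are solid. World frame = base frame: x ahead of the robot, y to its left, z up, the work surface at z = 0. Lengths are in m, angles in rad, forces in N, time in s.
With the tool pointing down it reaches from about 0.4 to 0.85 m from the base axis. Payload 10.4 kg.
Tool frame: the origin (TCP) lies at the very end of the fingers, on their centre line; the grasp point (between the pads) lies 19 mm behind it (grip_point_offset is the distance from the TCP to the grasp point, in m); z points along the fingers, y is the line along which they close (so a half turn about z gives the same grasp; the last joint's range is limited). The gripper opens to 87 mm and grips with 3 to 60 N. Pads are 19 mm wide; open, the fingers measure 117 mm over their backs; the gripper's body (75 mm by 190 mm) begins 51 mm behind the grasp point.
Start: joints at [1.272, 0.332, -0.065, 1.46, 0.022, 1.35, -0.088], TCP at [0.17, -0.601, 0.223] pointing down, gripper open.
Joint ranges: [-2.6, 2.6], [-0.5, 2.12], [-1.47, 1.34], [0.16, 2.42], [-1.27, 4.41], [0.06, 2.06], [-2.6, 2.6]. Speed limits (rad/s): [2.22, 2.22, 2.79, 2.79, 3.14, 3.14, 3.14].

### API

Orientations are given as a unit quaternion [x, y, z, w].
In Python, from bench import * gives the robot as it stands.
- The arm moves only by the tool play_rows, never from a script. Its argument "increments" is text: rows parted by semicolons, each of 7 numbers parted by spaces: the turn, a rotation vector about the tool's x, y, z in rad, then the shift along the tool's x, y, z in m, then the opening, from 0 (shut) to 1 (fully open). A call has 1 to 8 rows; each row is the pose to reach, as a shift and turn from the pose commanded when the call began, along the tool's axes at that moment; what a row does not reach only later rows make up. A row lasts 1/10 s, in which the tool goes at most 50 mm and 8.59 degrees, less where a joint would pass 70% of its speed; a pose out of reach is approached as far as the arm can. A call with a gripper value outside its range is refused whole. The fingers move at their own pace and stop on an object; "grip_force" is the grip in N (left out, the last holds). Time passes only in rows, so rows that repeat a pose let the fingers close. It gives the time, the measured TCP pose, the force, the opening and the grip force at its end, in the units of the state.
- read_state(): the state, without advancing time (a new reading comes with each control period).
- camera(name): name is "side" or "top"; returns a dict with "color" (384x512x3 uint8, red, green, blue), "fx", "fy", "cx", "cy" (pixels), "camera_from_world" (4x4, takes a point from world to camera coordinates). Camera axes: x right, y down, z forward; pixel columns grow to the right and rows downward; lengths in m; the calibration is good to about 2 mm. A picture is of the moment at which its call begins. There is no depth.
- close_job(): hands the job in; it is judged then, once.
The state is a dict: "time": time; "joint_positions": joint angles; "joint_vel": joint speeds; "joint_torque": joint torques, N m; "ee_pos": TCP position; "eef_rot": TCP orientation; "ft_force": force on the tool from outside, world axes, zero at the start; "torque": the same for the moment, N m; "width": finger opening in m; "grip_force": force on a finger pad.
Only numpy, scipy, OpenCV 4.12 (cv2) and the standard library are available. Lean on these libraries where they do the work, as an engineer would, in place of code of your own. Each camera call takes 0.05 s, during which the arm holds its last target. There are 200 camera calls.

### The job

The old relay strip (grey sockets) is being replaced by the new one (blue sockets): move the four plug-in relays over, each standing fully home in a socket of the new strip. Keep their order as counted from the green-and-yellow earth terminal of each strip: the relay nearest the earth terminal on the old strip goes nearest the earth terminal on the new strip, the second goes second, and so on - the new strip may be mounted with its earth terminal at the other end. Leave the pliers, the yellow screwdriver and the red-lidded tin where they lie.

Things in the scene. Friction and masses are not known exactly. Their poses are not given: they have to be found in the camera images.
- relay_white: plug-in relay: upright orange box with a white plate on its top, 22 mm (own x) x 28 mm (own y), 36 mm high, 35-70 g, loose. Origin: centre of its underside; z up. At the start its 28 mm side runs across the rail, front to back. Grip it across the 28 mm, by the top 20 mm: along the rail its neighbours stand 18 mm away; in front and behind nothing is over 32 mm above the bench
- relay_black: plug-in relay: upright orange box with a black plate on its top, 22 mm (own x) x 28 mm (own y), 36 mm high, 35-70 g, loose. Origin: centre of its underside; z up. At the start its 28 mm side runs across the rail, front to back. Grip it across the 28 mm, by the top 20 mm: along the rail its neighbours stand 18 mm away; in front and behind nothing is over 32 mm above the bench
- relay_blue: plug-in relay: upright orange box with a blue plate on its top, 22 mm (own x) x 28 mm (own y), 36 mm high, 35-70 g, loose. Origin: centre of its underside; z up. At the start its 28 mm side runs across the rail, front to back. Grip it across the 28 mm, by the top 20 mm: along the rail its neighbours stand 18 mm away; in front and behind nothing is over 32 mm above the bench
- relay_green: plug-in relay: upright orange box with a green plate on its top, 22 mm (own x) x 28 mm (own y), 36 mm high, 35-70 g, loose. Origin: centre of its underside; z up. At the start its 28 mm side runs across the rail, front to back. Grip it across the 28 mm, by the top 20 mm: along the rail its neighbours stand 18 mm away; in front and behind nothing is over 32 mm above the bench
- old_socket_white: fixed grey socket of the old strip where the white relay starts (white tag on its front edge), 76 (x) x 37 (y) x 24 mm. Origin: centre of its underside, 8 mm over the bench; y along the rail towards the old strip's earth terminal (always its left end), x away from the robot. Relay underside 14 mm over this origin, 10 mm deep in the well. Four in a row 40 mm apart, in random order
- old_socket_black: fixed grey socket of the old strip where the black relay starts (black tag on its front edge), 76 (x) x 37 (y) x 24 mm. Origin: centre of its underside, 8 mm over the bench; y along the rail towards the old strip's earth terminal (always its left end), x away from the robot. Relay underside 14 mm over this origin, 10 mm deep in the well. Four in a row 40 mm apart, in random order
- old_socket_blue: fixed grey socket of the old strip where the blue relay starts (blue tag on its front edge), 76 (x) x 37 (y) x 24 mm. Origin: centre of its underside, 8 mm over the bench; y along the rail towards the old strip's earth terminal (always its left end), x away from the robot. Relay underside 14 mm over this origin, 10 mm deep in the well. Four in a row 40 mm apart, in random order
- old_socket_green: fixed grey socket of the old strip where the green relay starts (green tag on its front edge), 76 (x) x 37 (y) x 24 mm. Origin: centre of its underside, 8 mm over the bench; y along the rail towards the old strip's earth terminal (always its left end), x away from the robot. Relay underside 14 mm over this origin, 10 mm deep in the well. Four in a row 40 mm apart, in random order
- new_strip: fixed aluminium plate 90 (x) x 240 (y) mm on rubber feet with 4 empty blue sockets at x=0, y=-60, -20, 20, 60 mm. Origin: under its centre, on the bench. Socket rims 32 mm, well floors 22 mm over the bench; wells 36 (x) x 29 (y) mm at the floor, flared to 42 x 35 at the rim. A relay goes in with its 28 mm side along x. Lies left or right of the old strip, both up to 15 deg askew
- new_earth: the green-and-yellow earth terminal at one end of the new strip (either end: y = +90 or -90 mm of the strip; a lower plain grey clamp is at the other end), 54 x 14 x 36 mm, its top 44 mm over the bench, fixed. Origin: centre of its underside. The centre of the nearest socket is 30 mm from it, the others 70, 110 and 150 mm
- pliers: bystander: long-nose pliers with blue grips, 51 x 169 x 12 mm, lying to the left of the work; origin under its centre
- screwdriver: bystander: small yellow screwdriver, 13 x 136 x 13 mm, lying to the right of the work; origin under its centre
- fuse_box: bystander: flat tin with a red lid, 52 x 82 x 27 mm, standing behind the work; origin under its centre
There are look-alikes about, which are no part of the job. Leave any purple look-alike of the relay_black alone.

How it is judged:
At the end, for the whole second after the job is handed in: all four relays stand released, at rest and upright (7 degrees) on the well floors (3 mm) of the new strip's sockets, within 8 mm of the centres across the rail and 9 mm along it, turned within 17 degrees; counted from each strip's earth terminal they stand in the order of their old sockets (x of relay_white in the frame of new_strip between -0.008 and 0.008 m and z of relay_white in the frame of new_strip between 0.019 and 0.025 m and angle between each of relay_white, relay_black, relay_blue, relay_green's own z axis and vertical below 0.12 rad and angle between the y axis of each of relay_white, relay_black, relay_blue, relay_green and the x axis of new_strip, either way round below 0.3 rad and linear speed of each of relay_white, relay_black, relay_blue, relay_green below 0.02 m/s and x of relay_black in the frame of new_strip between -0.008 and 0.008 m and z of relay_black in the frame of new_strip between 0.019 and 0.025 m and x of relay_blue in the frame of new_strip between -0.008 and 0.008 m and z of relay_blue in the frame of new_strip between 0.019 and 0.025 m and x of relay_green in the frame of new_strip between -0.008 and 0.008 m and z of relay_green in the frame of new_strip between 0.019 and 0.025 m and (horizontal distance between relay_white and new_earth between 0.021 and 0.039 m or horizontal distance between relay_white and new_earth between 0.061 and 0.079 m or horizontal distance between relay_white and new_earth between 0.101 and 0.119 m or horizontal distance between relay_white and new_earth between 0.141 and 0.159 m) and (horizontal distance between relay_black and new_earth between 0.021 and 0.039 m or horizontal distance between relay_black and new_earth between 0.061 and 0.079 m or horizontal distance between relay_black and new_earth between 0.101 and 0.119 m or horizontal distance between relay_black and new_earth between 0.141 and 0.159 m) and (horizontal distance between relay_blue and new_earth between 0.021 and 0.039 m or horizontal distance between relay_blue and new_earth between 0.061 and 0.079 m or horizontal distance between relay_blue and new_earth between 0.101 and 0.119 m or horizontal distance between relay_blue and new_earth between 0.141 and 0.159 m) and (horizontal distance between relay_green and new_earth between 0.021 and 0.039 m or horizontal distance between relay_green and new_earth between 0.061 and 0.079 m or horizontal distance between relay_green and new_earth between 0.101 and 0.119 m or horizontal distance between relay_green and new_earth between 0.141 and 0.159 m) and ((y of old_socket_white in the frame of old_socket_black above 0 m and ((horizontal distance between relay_white and new_earth below 0.05 m and horizontal distance between relay_black and new_earth above 0.05 m) or (horizontal distance between relay_white and new_earth below 0.09 m and horizontal distance between relay_black and new_earth above 0.09 m) or (horizontal distance between relay_white and new_earth below 0.13 m and horizontal distance between relay_black and new_earth above 0.13 m))) or (y of old_socket_white in the frame of old_socket_black below 0 m and ((horizontal distance between relay_black and new_earth below 0.05 m and horizontal distance between relay_white and new_earth above 0.05 m) or (horizontal distance between relay_black and new_earth below 0.09 m and horizontal distance between relay_white and new_earth above 0.09 m) or (horizontal distance between relay_black and new_earth below 0.13 m and horizontal distance between relay_white and new_earth above 0.13 m)))) and ((y of old_socket_white in the frame of old_socket_blue above 0 m and ((horizontal distance between relay_white and new_earth below 0.05 m and horizontal distance between relay_blue and new_earth above 0.05 m) or (horizontal distance between relay_white and new_earth below 0.09 m and horizontal distance between relay_blue and new_earth above 0.09 m) or (horizontal distance between relay_white and new_earth below 0.13 m and horizontal distance between relay_blue and new_earth above 0.13 m))) or (y of old_socket_white in the frame of old_socket_blue below 0 m and ((horizontal distance between relay_blue and new_earth below 0.05 m and horizontal distance between relay_white and new_earth above 0.05 m) or (horizontal distance between relay_blue and new_earth below 0.09 m and horizontal distance between relay_white and new_earth above 0.09 m) or (horizontal distance between relay_blue and new_earth below 0.13 m and horizontal distance between relay_white and new_earth above 0.13 m)))) and ((y of old_socket_white in the frame of old_socket_green above 0 m and ((horizontal distance between relay_white and new_earth below 0.05 m and horizontal distance between relay_green and new_earth above 0.05 m) or (horizontal distance between relay_white and new_earth below 0.09 m and horizontal distance between relay_green and new_earth above 0.09 m) or (horizontal distance between relay_white and new_earth below 0.13 m and horizontal distance between relay_green and new_earth above 0.13 m))) or (y of old_socket_white in the frame of old_socket_green below 0 m and ((horizontal distance between relay_green and new_earth below 0.05 m and horizontal distance between relay_white and new_earth above 0.05 m) or (horizontal distance between relay_green and new_earth below 0.09 m and horizontal distance between relay_white and new_earth above 0.09 m) or (horizontal distance between relay_green and new_earth below 0.13 m and horizontal distance between relay_white and new_earth above 0.13 m)))) and ((y of old_socket_black in the frame of old_socket_blue above 0 m and ((horizontal distance between relay_black and new_earth below 0.05 m and horizontal distance between relay_blue and new_earth above 0.05 m) or (horizontal distance between relay_black and new_earth below 0.09 m and horizontal distance between relay_blue and new_earth above 0.09 m) or (horizontal distance between relay_black and new_earth below 0.13 m and horizontal distance between relay_blue and new_earth above 0.13 m))) or (y of old_socket_black in the frame of old_socket_blue below 0 m and ((horizontal distance between relay_blue and new_earth below 0.05 m and horizontal distance between relay_black and new_earth above 0.05 m) or (horizontal distance between relay_blue and new_earth below 0.09 m and horizontal distance between relay_black and new_earth above 0.09 m) or (horizontal distance between relay_blue and new_earth below 0.13 m and horizontal distance between relay_black and new_earth above 0.13 m)))) and ((y of old_socket_black in the frame of old_socket_green above 0 m and ((horizontal distance between relay_black and new_earth below 0.05 m and horizontal distance between relay_green and new_earth above 0.05 m) or (horizontal distance between relay_black and new_earth below 0.09 m and horizontal distance between relay_green and new_earth above 0.09 m) or (horizontal distance between relay_black and new_earth below 0.13 m and horizontal distance between relay_green and new_earth above 0.13 m))) or (y of old_socket_black in the frame of old_socket_green below 0 m and ((horizontal distance between relay_green and new_earth below 0.05 m and horizontal distance between relay_black and new_earth above 0.05 m) or (horizontal distance between relay_green and new_earth below 0.09 m and horizontal distance between relay_black and new_earth above 0.09 m) or (horizontal distance between relay_green and new_earth below 0.13 m and horizontal distance between relay_black and new_earth above 0.13 m)))) and ((y of old_socket_blue in the frame of old_socket_green above 0 m and ((horizontal distance between relay_blue and new_earth below 0.05 m and horizontal distance between relay_green and new_earth above 0.05 m) or (horizontal distance between relay_blue and new_earth below 0.09 m and horizontal distance between relay_green and new_earth above 0.09 m) or (horizontal distance between relay_blue and new_earth below 0.13 m and horizontal distance between relay_green and new_earth above 0.13 m))) or (y of old_socket_blue in the frame of old_socket_green below 0 m and ((horizontal distance between relay_green and new_earth below 0.05 m and horizontal distance between relay_blue and new_earth above 0.05 m) or (horizontal distance between relay_green and new_earth below 0.09 m and horizontal distance between relay_blue and new_earth above 0.09 m) or (horizontal distance between relay_green and new_earth below 0.13 m and horizontal distance between relay_blue and new_earth above 0.13 m))))); the robot touches nothing.
It fails at once if the pliers is moved by more than 20 mm (distance of pliers from where it was at the start of the episode above 0.02 m).
It fails at once if the yellow screwdriver is moved by more than 20 mm (distance of screwdriver from where it was at the start of the episode above 0.02 m).
It fails at once if the red-lidded tin is moved by more than 20 mm (distance of fuse_box from where it was at the start of the episode above 0.02 m).
It also fails if it takes over 93 s, if anything falls off the work surface, if the arm or the gripper's body presses on something with over 40 N, if the wrist force passes 120 N, or if a joint passes its speed limit or range.

## Working session

There is one attempt and no reset: what is moved stays moved. The work goes in short steps, Python scripts to look and compute and a tool call to move; the robot and the scene stay as the last step left them, time stands still between calls to the robot, and variables do not carry over. Pictures are saved under pics/ and viewed, at most 14 in all, crops included, and the job is handed in when it is done.

Besides the shell and the picture viewer there is one more tool, called after "Call:" by a JSON object that holds its "op" and its "data". play_rows: Moves the arm, as the interface text tells. Its arguments: {"type":"object","properties":{"increments":{"type":"string"},"grip_force":{"type":"number"}},"required":["increments"]}

```bash
mkdir -p pics; ls
python3 - <<'E'
from bench import *
import cv2, numpy as np
s=read_state(); print(s)
for n in("top","side"):
    c=camera(n); cv2.imwrite(f"pics/{n}0.png",c["color"][:,:,::-1]); print(n,c["fx"],c["cx"],c["cy"],np.round(c["camera_from_world"],4).tolist())
E
```

```text
pics
{'time': 0.0, 'joint_positions': array([ 1.27243091,  0.33283822, -0.064675  ,  1.46093504,  0.02156615,
        1.3499126 , -0.08850247]), 'joint_vel': array([ 0.00162122, -0.00079232, -0.00104991, -0.00084106,  0.00075087,
        0.0011212 ,  0.00188001]), 'joint_torque': array([-5.45932119e-05, -6.23250532e+01,  2.44673219e-02, -3.89888871e+01,
       -6.14184444e-02,  3.97337589e-02,  1.22168326e-04]), 'ee_pos': array([ 0.17006184, -0.60101375,  0.22177788]), 'eef_rot': array([ 9.90509859e-01,  1.37439910e-01, -1.16629327e-04, -6.89958045e-04]), 'ft_force': array([-0.10252499, -0.78345606, -0.02370235]), 'torque': array([0.00292976, 0.01865165, 0.00872458]), 'grip_force': 0.0, 'width': 0.08706491588606702}
top 498.40798451138227 260.88136750044737 193.43215100931155 [[0.005, -0.9998, -0.0197, 0.006], [-0.9962, -0.0033, -0.0868, 0.6074], [0.0868, 0.02, -0.996, 1.6522], [0.0, 0.0, 0.0, 1.0]]
side 377.943187656113 253.01465490769507 193.97302689757316 [[-0.8256, -0.5642, -0.0062, 0.5013], [-0.1899, 0.2882, -0.9385, 0.1762], [0.5313, -0.7737, -0.3451, 0.6776], [0.0, 0.0, 0.0, 1.0]]
```

Run:
```python
import cv2
im=cv2.imread("pics/top0.png"); cv2.imwrite("pics/top0b.png",cv2.resize(im,(800,600),interpolation=cv2.INTER_CUBIC))
```

```text
(no output)
```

View pics/top0b.png

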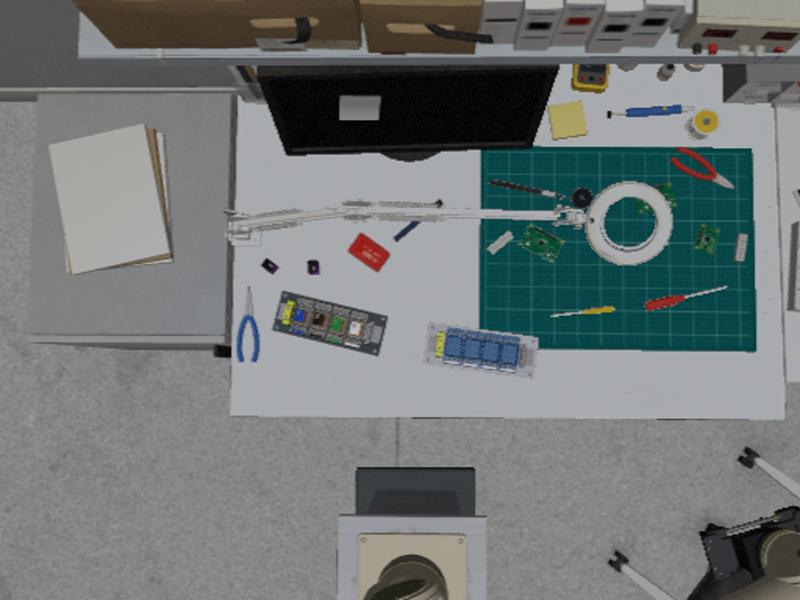

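View pics/side0.png

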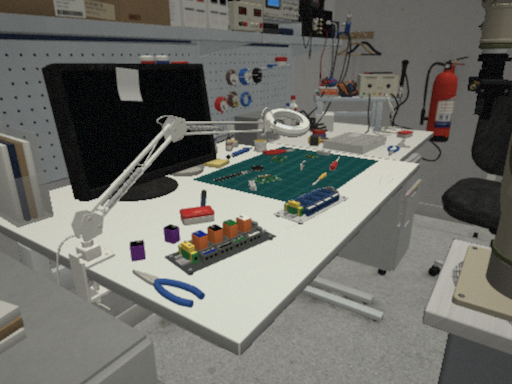

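Top view: the old strip has its earth at the left end, near (287,312) in the 800-pixel picture, followed by blue, black?, green and white relays. The new strip's earth is also on its left, near (440,345). I'll zoom in to confirm this and measure.

```bash
python3 - <<'E'
import cv2, numpy as np
im=cv2.imread("pics/top0.png")[180:246,165:353]; cv2.imwrite("pics/crop0.png",cv2.resize(im,None,fx=4.25,fy=4.25,interpolation=cv2.INTER_CUBIC))
E
cat > h.py <<'E'
import numpy as np, cv2
from bench import *
CW=np.array([[0.005,-0.9998,-0.0197,0.006],[-0.9962,-0.0033,-0.0868,0.6074],[0.0868,0.02,-0.996,1.6522]])
def top():
    return camera("top")
def px2w(c,u,v,z):
    M=c["camera_from_world"]; R=M[:3,:3]; t=M[:3,3]
    d=R.T@np.array([(u-c["cx"])/c["fx"],(v-c["cy"])/c["fy"],1]); o=-R.T@t
    return o+d*(z-o[2])/d[2]
def w2px(c,p):
    M=c["camera_from_world"]; q=M[:3,:3]@p+M[:3,3]
    return np.array([c["fx"]*q[0]/q[2]+c["cx"],c["fy"]*q[1]/q[2]+c["cy"]])
E
```

```text
(no output)
```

View pics/crop0.png

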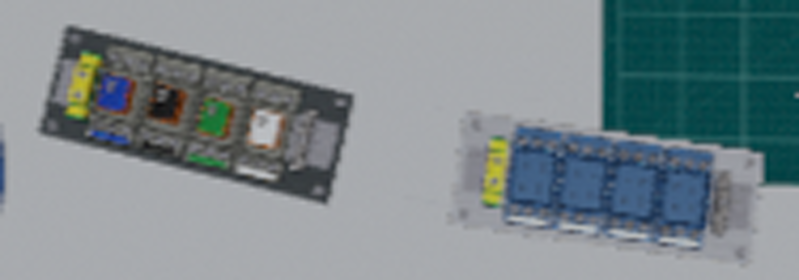

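Confirmed: counting from the earth on the left, the order is blue, black, green, white. The new strip's earth is also on the left, so the order is the same left to right. Now I'll measure by colour masks and check against the known sizes.

```bash
cat > meas.py <<'E'
from h import *
def blobs(c,lo,hi,roi,s=4):
    u0,v0,u1,v1=roi
    im=cv2.resize(c["color"][v0:v1,u0:u1],None,fx=s,fy=s,interpolation=cv2.INTER_CUBIC)
    m=cv2.inRange(cv2.cvtColor(im,cv2.COLOR_RGB2HSV),lo,hi)
    n,l,st,ce=cv2.connectedComponentsWithStats(m)
    out=[]
    for i in range(1,n):
        if st[i,4]>120:
            p=(ce[i]+.5)/s-.5+[u0,v0]; pts=np.argwhere(l==i)[:,::-1].astype(np.float32); pts=(pts+.5)/s-.5+[u0,v0]
            out.append((st[i,4]/s/s,p,cv2.minAreaRect(pts.astype(np.float32))))
    return out
E
python3 - <<'E'
from meas import *
c=top(); print("cam",-c["camera_from_world"][:3,:3].T@c["camera_from_world"][:3,3])
O=(172,182,252,230); N=(268,203,346,244)
for nm,lo,hi,roi,z in [("blue",(110,150,60),(130,255,255),O,.058),("green",(45,120,50),(75,255,255),O,.058),("white",(0,0,200),(180,40,255),O,.058),("yelO",(22,120,120),(40,255,255),O,.044),("yelN",(22,120,120),(40,255,255),N,.044),("sock",(95,80,40),(125,255,255),N,.032)]:
    for a,p,r in blobs(c,lo,hi,roi): 
        q=cv2.boxPoints(r); Q=np.array([px2w(c,*k,z)[:2] for k in q]); print(nm,round(a,1),p.round(1),px2w(c,*p,z).round(4),Q.mean(0).round(4),"box",Q.round(3).tolist())
C=lambda L,z:np.array([px2w(c,165+(x+.5)/4.25-.5,180+(y+.5)/4.25-.5,z)[:2] for x,y in L])
for L in ([(67,26),(353,95),(328,203),(40,132)],[(462,110),(764,153),(748,263),(446,222)]):
    Q=C(L,.008); print("plate",Q.round(4).tolist(),Q.mean(0).round(4),[np.linalg.norm(Q[i]-Q[i-1]).round(3) for i in range(4)],"rail ang",np.degrees(np.arctan2(*(Q[0]+Q[3]-Q[1]-Q[2])[[0,1]])).round(1))
print("tops",C([(117,93),(167,102),(215,117),(266,128)],.058).round(4).tolist())
E
```

```text
cam [ 0.46178065 -0.02503446  1.69851905]
blue 29.4 [191.4 201.9] [0.5757 0.2377 0.058 ] [0.5773 0.2385] box [[0.567, 0.25], [0.591, 0.246], [0.587, 0.227], [0.564, 0.231]]
blue 8.6 [190.8 211.9] [0.5425 0.2393 0.058 ] [0.5428 0.2405] box [[0.544, 0.254], [0.548, 0.253], [0.542, 0.227], [0.538, 0.228]]
green 33.0 [215.1 207.7] [0.5567 0.1589 0.058 ] [0.5587 0.1596] box [[0.549, 0.172], [0.574, 0.166], [0.568, 0.147], [0.544, 0.153]]
green 10.1 [213.2 217.5] [0.5246 0.1647 0.058 ] [0.5245 0.1647] box [[0.524, 0.177], [0.529, 0.176], [0.525, 0.152], [0.52, 0.153]]
yelO 49.8 [184.  199.6] [0.5845 0.2649 0.044 ] [0.5844 0.2647] box [[0.562, 0.278], [0.611, 0.268], [0.607, 0.251], [0.558, 0.262]]
yelN 45.8 [281.1 219.9] [ 0.5182 -0.0592  0.044 ] [ 0.5179 -0.0592] box [[0.494, -0.05], [0.543, -0.056], [0.542, -0.068], [0.493, -0.063]]
sock 822.6 [308.1 222.5] [ 0.5103 -0.1495  0.032 ] [ 0.5071 -0.1489] box [[0.481, -0.065], [0.555, -0.076], [0.533, -0.233], [0.459, -0.222]]
plate [[0.6345, 0.2845], [0.5797, 0.0537], [0.4934, 0.073], [0.5491, 0.3046]] [0.5642 0.179 ] [np.float64(0.088), np.float64(0.237), np.float64(0.088), np.float64(0.238)] rail ang 13.4
plate [[0.568, -0.0335], [0.5347, -0.2738], [0.4475, -0.2603], [0.4787, -0.0211]] [ 0.5072 -0.1472] [np.float64(0.09), np.float64(0.243), np.float64(0.088), np.float64(0.241)] rail ang 7.7
tops [[0.5771, 0.2353], [0.5702, 0.1962], [0.5587, 0.1586], [0.5503, 0.1188]]
```

Everything agrees with the known sizes:
- **Plates:** about 0.09 x 0.24.
- **Old strip:** centre (0.564, 0.178), askew 13.3°.
- **New strip:** centre (0.507, -0.148), askew 7.8°.

Next I'll check the lamp arm's height by triangulation and write the move helper.

```bash
cat >> h.py <<'E'
from scipy.spatial.transform import Rotation as Ro
OLD=(np.array([.564,.178]),13.3); NEW=(np.array([.507,-.148]),7.8)
def sock(S,i):
    c,a=S; a=np.radians(a); return c+(.06-.04*i)*np.array([np.sin(a),np.cos(a)])
def go(xy,z,a,s=None):
    "increments in the tool frame to reach xy,z with closing line across a rail askew by a deg"
    s=s or read_state(); R=Ro.from_quat(s["eef_rot"])
    h=np.radians(90-a); T=np.array([[np.cos(h),np.sin(h),0],[np.sin(h),-np.cos(h),0],[0,0,-1]]).T
    best=min((R.inv()*Ro.from_matrix(T@np.diag(k)) for k in ([1,1,1],[-1,-1,1])),key=lambda r:r.magnitude())
    return np.r_[best.as_rotvec(),R.inv().apply(np.r_[xy,z]-s["ee_pos"])].round(4).tolist()
E
python3 - <<'E'
from h import *
t=camera("top"); d=camera("side")
P=lambda c:np.array([[c["fx"],0,c["cx"]],[0,c["fy"],c["cy"]],[0,0,1]])@c["camera_from_world"][:3]
for n,a,b in [("elbow",(345*.64,208*.64),(176,130)),("head",(590*.64,215*.64),(268,122)),("relayblue",(191.7,201.5),(200,238))]:
    X=cv2.triangulatePoints(P(t),P(d),np.array(a,float),np.array(b,float)); print(n,(X[:3]/X[3]).T.round(3))
for i in range(4): print(sock(OLD,i).round(4),sock(NEW,i).round(4))
print(go((.50,-.15),.2,10)); print(go(sock(OLD,3),.12,13.3))
E
```

```text
elbow [[0.764 0.12  0.236]]
head [[ 0.771 -0.349  0.186]]
relayblue [[0.578 0.238 0.047]]
[0.5778 0.2364] [ 0.5151 -0.0886]
[0.5686 0.1975] [ 0.5097 -0.1282]
[0.5594 0.1585] [ 0.5043 -0.1678]
[0.5502 0.1196] [ 0.4989 -0.2074]
[-0.0006, -0.0003, -1.1205, 0.4403, -0.3443, 0.0224]
[-0.0006, -0.0003, -1.0629, 0.562, -0.5901, 0.1026]
```

Call:
{"op": "play_rows", "data": {"increments": "0 0 -1.12 0.44 -0.344 0.02 1;0 0 -1.12 0.44 -0.344 0.02 1;0 0 -1.12 0.44 -0.344 0.02 1;0 0 -1.12 0.44 -0.344 0.02 1;0 0 -1.12 0.44 -0.344 0.02 1;0 0 -1.12 0.44 -0.344 0.02 1;0 0 -1.12 0.44 -0.344 0.02 1;0 0 -1.12 0.44 -0.344 0.02 1"}}

```text
time: 1.05
ee_pos: [0.4069, -0.277, 0.2084]
eef_rot: [0.764, 0.645, -0.0, 0.0]
ft_force: [1.3, -1.1, 0.3]
width: 0.087
grip_force: 0.0
```

Run:
```python
from h import *
s=read_state(); print(s["ee_pos"].round(4),s["eef_rot"].round(3),s["joint_positions"].round(2)); print(go(sock(OLD,3),.12,13.3))
```

```text
[ 0.4069 -0.277   0.2084] [ 0.764  0.645 -0.     0.   ] [ 0.94  0.08 -0.46  1.8   0.04  1.27  0.31]
[0.0004, 0.0007, 0.0627, 0.4151, 0.0743, 0.0882]
```

Call:
{"op": "play_rows", "data": {"increments": "0 0 0.063 0.415 0.074 0.088 1;0 0 0.063 0.415 0.074 0.088 1;0 0 0.063 0.415 0.074 0.088 1;0 0 0.063 0.415 0.074 0.088 1;0 0 0.063 0.415 0.074 0.088 1;0 0 0.063 0.415 0.074 0.088 1;0 0 0.063 0.415 0.074 0.088 1;0 0 0.063 0.415 0.074 0.088 1"}}

```text
time: 1.85
ee_pos: [0.5415, 0.0905, 0.1262]
eef_rot: [0.786, 0.618, 0.0, 0.0]
ft_force: [0.9, -0.3, -0.5]
width: 0.0871
grip_force: 0.0
```

Run:
```python
from h import *
s=read_state(); print(s["ee_pos"].round(4),s["eef_rot"].round(3),s["joint_positions"].round(2)); print(go(sock(OLD,3),.037,13.3))
```

```text
[0.5415 0.0905 0.1262] [0.786 0.618 0.    0.   ] [ 0.39  0.33 -0.75  1.75  0.24  1.15 -0.67]
[0.0007, 0.0001, -0.0066, 0.0303, 0.0015, 0.0892]
```

Call:
{"op": "play_rows", "data": {"increments": "0 0 0 0.015 0 0.02 1;0 0 0 0.02 0 0.045 1;0 0 0 0.02 0 0.045 1;0 0 0 0.02 0 0.045 1"}}

```text
time: 2.25
ee_pos: [0.5456, 0.1079, 0.0817]
eef_rot: [0.786, 0.618, -0.0, -0.0]
ft_force: [0.5, -0.4, 0.1]
width: 0.0872
grip_force: 0.0
```

Run:
```python
from h import *
s=read_state(); print(s["ee_pos"].round(4),s["joint_vel"].round(3)); print(go(sock(OLD,3),.037,13.3))
```

```text
[0.5456 0.1079 0.0817] [ 0.016 -0.027 -0.003 -0.017 -0.001  0.001  0.   ]
[-0.0007, 0.0004, -0.0061, 0.0125, 0.0018, 0.0447]
```

Call:
{"op": "play_rows", "data": {"increments": "0 0 -0.006 0.0125 0.002 0.01 1;0 0 -0.006 0.0125 0.002 0.03 1;0 0 -0.006 0.0125 0.002 0.0445 1;0 0 -0.006 0.0125 0.002 0.0445 1;0 0 -0.006 0.0125 0.002 0.0445 0;0 0 -0.006 0.0125 0.002 0.0445 0;0 0 -0.006 0.0125 0.002 0.0445 0;0 0 -0.006 0.0125 0.002 0.0445 0", "grip_force": 25}}

```text
time: 3.05
ee_pos: [0.551, 0.1199, 0.0376]
eef_rot: [0.784, 0.62, 0.0, 0.0]
ft_force: [0.3, 0.4, -0.1]
width: 0.0628
grip_force: 0.0
```

Run:
```python
from h import *
c=camera("side"); cv2.imwrite("pics/s1.png",cv2.resize(c["color"][150:330,100:340,::-1],None,fx=3,fy=3,interpolation=cv2.INTER_CUBIC))
s=read_state(); print(s["ee_pos"].round(4),s["width"],s["grip_force"]); print(go(sock(OLD,3),.037,13.3))
```

```text
[0.5509 0.12   0.0374] 0.05866675707374953 0.0
[0.0007, -0.0001, -0.0, -0.0005, -0.0006, 0.0004]
```

View pics/s1.png

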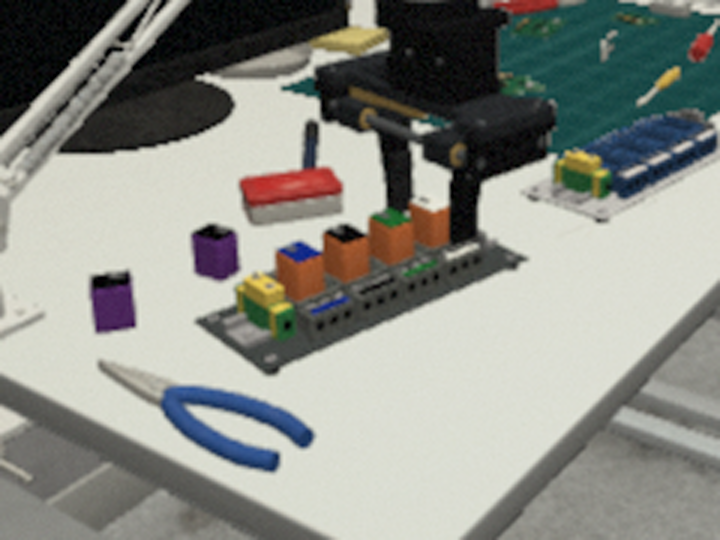

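The gripper straddles the white relay, near (430,220), and the fingers are still closing. They close at about 80 mm/s.

Call:
{"op": "play_rows", "data": {"increments": "0 0 0 0 0 0 0;0 0 0 0 0 0 0;0 0 0 0 0 0 0;0 0 0 0 0 0 0;0 0 0 0 0 0 0;0 0 0 0 0 -0.01 0;0 0 0 0 0 -0.03 0;0 0 0 0 0 -0.05 0"}}

```text
time: 3.9
ee_pos: [0.5504, 0.1201, 0.088]
eef_rot: [0.784, 0.621, -0.0, -0.0]
ft_force: [-0.3, 0.2, -1.2]
width: 0.0274
grip_force: 25.0
```

Run:
```python
from h import *
s=read_state(); print(s["ee_pos"].round(4),s["width"]); print(go(sock(NEW,3),.1,7.8))
```

```text
[0.5504 0.1201 0.088 ] 0.027432187412865322
[-0.0004, 0.0, -0.0956, -0.3306, 0.025, -0.012]
```

Call:
{"op": "play_rows", "data": {"increments": "0 0 -0.096 -0.33 0.025 -0.012 0;0 0 -0.096 -0.33 0.025 -0.012 0;0 0 -0.096 -0.33 0.025 -0.012 0;0 0 -0.096 -0.33 0.025 -0.012 0;0 0 -0.096 -0.33 0.025 -0.012 0;0 0 -0.096 -0.33 0.025 -0.012 0;0 0 -0.096 -0.33 0.025 -0.012 0;0 0 -0.096 -0.33 0.025 -0.012 0"}}

```text
time: 4.7
ee_pos: [0.4977, -0.2127, 0.0996]
eef_rot: [0.756, 0.655, -0.001, 0.001]
ft_force: [0.9, -0.6, -0.6]
width: 0.0279
grip_force: 25.0
```

Run:
```python
from h import *
c=camera("side"); cv2.imwrite("pics/s2.png",cv2.resize(c["color"][100:260,230:430,::-1],None,fx=3,fy=3,interpolation=cv2.INTER_CUBIC))
s=read_state(); print(s["ee_pos"].round(4),s["width"]); print(go(sock(NEW,3),.039,7.8))
```

```text
[ 0.4985 -0.2094  0.0996] 0.027702686135041385
[0.0004, 0.0006, -0.0042, 0.002, 0.0, 0.0606]
```

View pics/s2.png

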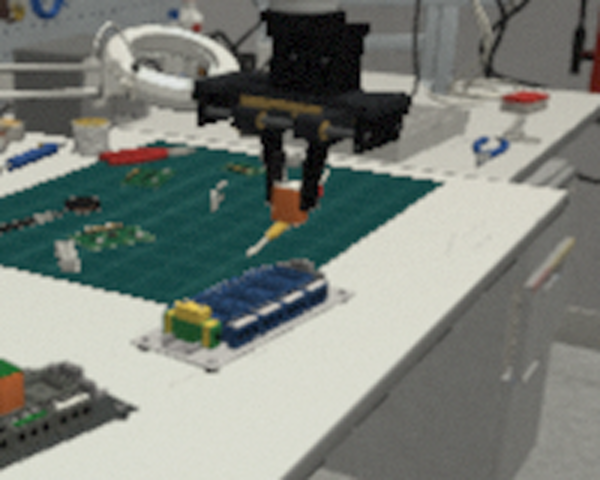

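The white relay is held upright over the end socket, at (288,205). Lowering it in steps.

Call:
{"op": "play_rows", "data": {"increments": "0 0 -0.004 0 0 0.02 0;0 0 -0.004 0 0 0.035 0;0 0 -0.004 0 0 0.047 0;0 0 -0.004 0 0 0.055 0;0 0 -0.004 0 0 0.061 0;0 0 -0.004 0 0 0.061 0"}}

```text
time: 5.35
ee_pos: [0.4992, -0.2066, 0.0377]
eef_rot: [0.752, 0.659, 0.0, -0.0]
ft_force: [0.1, -0.8, -0.7]
width: 0.0279
grip_force: 25.0
```

Run:
```python
from h import *
s=read_state(); print(s["ee_pos"].round(4),s["width"],s["ft_force"]); print(go(sock(NEW,3),.0375,7.8))
```

```text
[ 0.4992 -0.2066  0.0377] 0.027879034705030812 [ 0.05068129 -0.77086376 -0.6606562 ]
[-0.0002, -0.0003, 0.0045, -0.0009, -0.0002, 0.0002]
```

Call:
{"op": "play_rows", "data": {"increments": "0 0 0 0 0 0 1;0 0 0 0 0 0 1;0 0 0 0 0 0 1;0 0 0 0 0 -0.02 1;0 0 0 0 0 -0.06 1;0 0 0 0 0 -0.08 1"}}

```text
time: 5.95
ee_pos: [0.5001, -0.207, 0.1209]
eef_rot: [0.752, 0.659, 0.001, 0.001]
ft_force: [0.6, -0.1, -0.4]
width: 0.068
grip_force: 0.0
```

Run:
```python
from h import *
c=camera("top"); cv2.imwrite("pics/t3.png",c["color"][:,:,::-1])
d=camera("side"); cv2.imwrite("pics/s3.png",cv2.resize(d["color"][150:260,230:380,::-1],None,fx=4,fy=4,interpolation=cv2.INTER_CUBIC))
s=read_state(); print(s["ee_pos"].round(4),s["width"]); print(go(sock(OLD,2),.115,13.3))
```

```text
[ 0.5009 -0.2076  0.1214] 0.07616510570301865
[0.0053, 0.0018, 0.1, 0.3706, 0.0097, 0.0057]
```

View pics/s3.png

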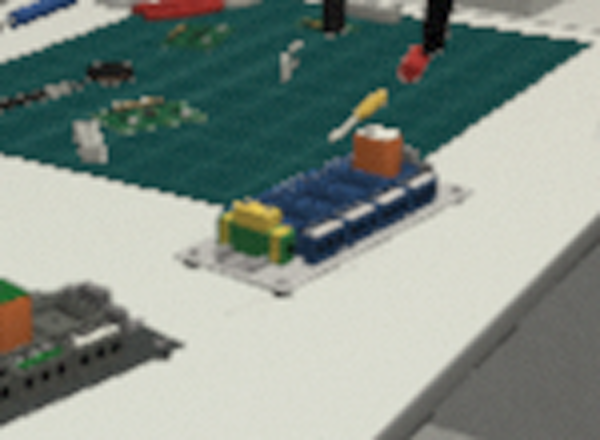

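The white relay stands in the last socket, at (380,150), and looks home. Next is green.

Call:
{"op": "play_rows", "data": {"increments": "0 0 0.1 0.37 0.01 0.006 1;0 0 0.1 0.37 0.01 0.006 1;0 0 0.1 0.37 0.01 0.006 1;0 0 0.1 0.37 0.01 0.006 1;0 0 0.1 0.37 0.01 0.006 1;0 0 0.1 0.37 0.01 0.006 1;0 0 0.1 0.37 0.01 0.006 1;0 0 0.1 0.37 0.01 0.006 1"}}

```text
time: 6.85
ee_pos: [0.5567, 0.1643, 0.1115]
eef_rot: [0.782, 0.623, 0.001, -0.001]
ft_force: [-0.3, -0.8, -0.6]
width: 0.087
grip_force: 0.0
```

Call:
{"op": "play_rows", "data": {"increments": "0 0 0 0 0 0 1;0 0 0 0 0 0 1"}}

```text
time: 7.05
ee_pos: [0.5573, 0.1581, 0.1112]
eef_rot: [0.784, 0.621, -0.001, -0.0]
ft_force: [0.6, -0.5, 0.6]
width: 0.0867
grip_force: 0.0
```

Run:
```python
from h import *
s=read_state(); print(s["ee_pos"].round(4),s["width"]); print(go(sock(OLD,2),.037,13.3))
```

```text
[0.5573 0.1581 0.1112] 0.08667871474829092
[-0.0009, 0.0008, 0.0006, 0.0009, 0.002, 0.0742]
```

Green: descend, close and lift in two calls.

Call:
{"op": "play_rows", "data": {"increments": "0 0 0 0.001 0.002 0.03 1;0 0 0 0.001 0.002 0.055 1;0 0 0 0.001 0.002 0.074 1;0 0 0 0.001 0.002 0.074 1;0 0 0 0.001 0.002 0.074 0;0 0 0 0.001 0.002 0.074 0;0 0 0 0.001 0.002 0.074 0;0 0 0 0.001 0.002 0.074 0", "grip_force": 25}}

```text
time: 7.85
ee_pos: [0.5604, 0.159, 0.0388]
eef_rot: [0.784, 0.62, 0.001, 0.0]
ft_force: [0.2, 0.4, 0.6]
width: 0.0628
grip_force: 0.0
```

Call:
{"op": "play_rows", "data": {"increments": "0 0 0 0 0 0 0;0 0 0 0 0 0 0;0 0 0 0 0 0 0;0 0 0 0 0 0 0;0 0 0 0 0 0 0;0 0 0 0 0 -0.01 0;0 0 0 0 0 -0.03 0;0 0 0 0 0 -0.055 0"}}

```text
time: 8.65
ee_pos: [0.5593, 0.159, 0.0935]
eef_rot: [0.784, 0.621, -0.001, -0.0]
ft_force: [0.0, 0.1, 0.5]
width: 0.0277
grip_force: 25.0
```

Run:
```python
from h import *
s=read_state(); print(s["ee_pos"].round(4),s["width"]); print(go(sock(NEW,2),.1,7.8))
```

```text
[0.5593 0.159  0.0935] 0.027650284282432686
[-0.0013, 0.0004, -0.0956, -0.3307, 0.0215, -0.0064]
```

Call:
{"op": "play_rows", "data": {"increments": "0 0 -0.096 -0.331 0.021 -0.007 0;0 0 -0.096 -0.331 0.021 -0.007 0;0 0 -0.096 -0.331 0.021 -0.007 0;0 0 -0.096 -0.331 0.021 -0.007 0;0 0 -0.096 -0.331 0.021 -0.007 0;0 0 -0.096 -0.331 0.021 -0.007 0;0 0 -0.096 -0.331 0.021 -0.007 0;0 0 -0.096 -0.331 0.021 -0.007 0"}}

```text
time: 9.45
ee_pos: [0.5029, -0.1737, 0.1005]
eef_rot: [0.756, 0.654, -0.001, 0.001]
ft_force: [0.2, -0.6, -0.7]
width: 0.0278
grip_force: 25.0
```

Call:
{"op": "play_rows", "data": {"increments": "0 0 0 0 0 0 0;0 0 0 0 0 0 0"}}

```text
time: 9.65
ee_pos: [0.5046, -0.1665, 0.1004]
eef_rot: [0.753, 0.658, 0.0, 0.0]
ft_force: [-0.6, 0.1, -0.6]
width: 0.0279
grip_force: 25.0
```

Run:
```python
from h import *
s=read_state(); print(s["ee_pos"].round(4),s["width"]); print(go(sock(NEW,2),.039,7.8))
```

```text
[ 0.5046 -0.1665  0.1004] 0.027861732868629807
[0.0005, -0.0004, 0.0019, -0.0014, -0.0002, 0.0614]
```

Call:
{"op": "play_rows", "data": {"increments": "0 0 0 -0.001 0 0.02 0;0 0 0 -0.001 0 0.035 0;0 0 0 -0.001 0 0.047 0;0 0 0 -0.001 0 0.055 0;0 0 0 -0.001 0 0.061 0;0 0 0 -0.001 0 0.061 0"}}

```text
time: 10.25
ee_pos: [0.5042, -0.1686, 0.0386]
eef_rot: [0.753, 0.658, 0.0, -0.0]
ft_force: [-0.0, 0.0, -2.1]
width: 0.0278
grip_force: 25.0
```

Call:
{"op": "play_rows", "data": {"increments": "0 0 0 0 0 0 1;0 0 0 0 0 0 1;0 0 0 0 0 0 1;0 0 0 0 0 -0.02 1;0 0 0 0 0 -0.06 1;0 0 0 0 0 -0.08 1"}}

```text
time: 10.85
ee_pos: [0.5051, -0.1689, 0.1219]
eef_rot: [0.753, 0.658, 0.001, 0.001]
ft_force: [-0.0, -0.1, 0.0]
width: 0.0674
grip_force: 0.0
```

Run:
```python
from h import *
d=camera("side"); cv2.imwrite("pics/s4.png",cv2.resize(d["color"][150:260,230:380,::-1],None,fx=4,fy=4,interpolation=cv2.INTER_CUBIC))
s=read_state(); print(s["ee_pos"].round(4),s["width"]); print(go(sock(OLD,1),.115,13.3))
```

```text
[ 0.5064 -0.1693  0.1243] 0.07204610091613728
[0.0061, 0.0014, 0.0963, 0.3718, 0.0119, 0.0087]
```

View pics/s4.png

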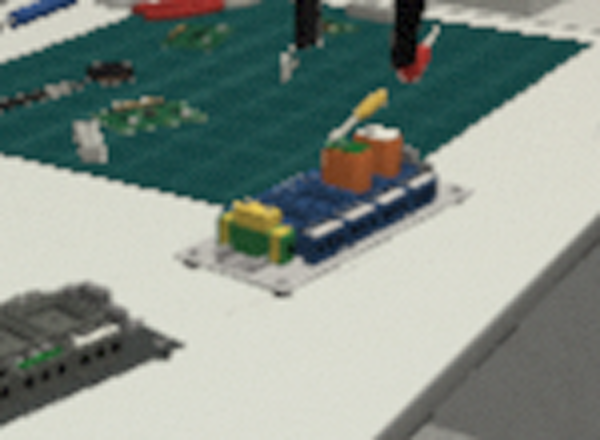

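Green stands next to white, at (348,165), at the same height. Next is black.

Call:
{"op": "play_rows", "data": {"increments": "0 0 0.096 0.371 0.01 0.006 1;0 0 0.096 0.371 0.01 0.006 1;0 0 0.096 0.371 0.01 0.006 1;0 0 0.096 0.371 0.01 0.006 1;0 0 0.096 0.371 0.01 0.006 1;0 0 0.096 0.371 0.01 0.006 1;0 0 0.096 0.371 0.01 0.006 1;0 0 0.096 0.371 0.01 0.006 1"}}

```text
time: 11.7
ee_pos: [0.5634, 0.2031, 0.1132]
eef_rot: [0.783, 0.623, 0.001, -0.001]
ft_force: [-0.3, -0.2, 0.2]
width: 0.0871
grip_force: 0.0
```

Call:
{"op": "play_rows", "data": {"increments": "0 0 0 0 0 0 1;0 0 0 0 0 0 1"}}

```text
time: 11.9
ee_pos: [0.5641, 0.1972, 0.1127]
eef_rot: [0.784, 0.621, -0.0, 0.0]
ft_force: [0.4, -0.6, -0.3]
width: 0.087
grip_force: 0.0
```

Run:
```python
from h import *
s=read_state(); print(s["ee_pos"].round(4),s["width"]); print(go(sock(OLD,1),.0375,13.3))
```

```text
[0.5641 0.1972 0.1127] 0.08698030545342177
[-0.0003, 0.0005, 0.0007, 0.0013, 0.0043, 0.0752]
```

Call:
{"op": "play_rows", "data": {"increments": "0 0 0 0.001 0.004 0.03 1;0 0 0 0.001 0.004 0.055 1;0 0 0 0.001 0.004 0.075 1;0 0 0 0.001 0.004 0.075 1;0 0 0 0.001 0.004 0.075 0;0 0 0 0.001 0.004 0.075 0;0 0 0 0.001 0.004 0.075 0;0 0 0 0.001 0.004 0.075 0"}}

```text
time: 12.7
ee_pos: [0.5688, 0.1974, 0.0389]
eef_rot: [0.784, 0.62, 0.001, 0.0]
ft_force: [-0.6, -0.4, 0.4]
width: 0.0628
grip_force: 0.0
```

Call:
{"op": "play_rows", "data": {"increments": "0 0 0 0 0 0 0;0 0 0 0 0 0 0;0 0 0 0 0 0 0;0 0 0 0 0 0 0;0 0 0 0 0 0 0;0 0 0 0 0 -0.01 0;0 0 0 0 0 -0.03 0;0 0 0 0 0 -0.055 0"}}

```text
time: 13.5
ee_pos: [0.5678, 0.1972, 0.0935]
eef_rot: [0.784, 0.621, -0.001, -0.0]
ft_force: [-1.0, -0.1, -0.0]
width: 0.0276
grip_force: 25.0
```

Run:
```python
from h import *
s=read_state(); print(s["ee_pos"].round(4),s["width"]); print(go(sock(NEW,1),.1,7.8))
```

```text
[0.5678 0.1972 0.0935] 0.027643921576084893
[-0.0014, 0.0006, -0.0956, -0.3301, 0.0182, -0.0063]
```

Call:
{"op": "play_rows", "data": {"increments": "0 0 -0.096 -0.331 0.018 -0.007 0;0 0 -0.096 -0.331 0.018 -0.007 0;0 0 -0.096 -0.331 0.018 -0.007 0;0 0 -0.096 -0.331 0.018 -0.007 0;0 0 -0.096 -0.331 0.018 -0.007 0;0 0 -0.096 -0.331 0.018 -0.007 0;0 0 -0.096 -0.331 0.018 -0.007 0;0 0 -0.096 -0.331 0.018 -0.007 0"}}

```text
time: 14.3
ee_pos: [0.5087, -0.1347, 0.1005]
eef_rot: [0.756, 0.655, -0.001, 0.001]
ft_force: [0.5, 0.9, -0.5]
width: 0.0278
grip_force: 25.0
```

Call:
{"op": "play_rows", "data": {"increments": "0 0 0 0 0 0 0;0 0 0 0 0 0 0"}}

```text
time: 14.5
ee_pos: [0.5102, -0.1274, 0.1004]
eef_rot: [0.753, 0.658, 0.0, 0.0]
ft_force: [-1.4, 0.7, -0.0]
width: 0.0281
grip_force: 25.0
```

Run:
```python
from h import *
s=read_state(); print(s["ee_pos"].round(4),s["width"]); print(go(sock(NEW,1),.039,7.8))
```

```text
[ 0.5102 -0.1274  0.1004] 0.02810511704468204
[0.0006, -0.0004, 0.0019, -0.0008, -0.0004, 0.0614]
```

Call:
{"op": "play_rows", "data": {"increments": "0 0 0 -0.001 0 0.02 0;0 0 0 -0.001 0 0.035 0;0 0 0 -0.001 0 0.047 0;0 0 0 -0.001 0 0.055 0;0 0 0 -0.001 0 0.061 0;0 0 0 -0.001 0 0.061 0"}}

```text
time: 15.1
ee_pos: [0.5097, -0.1296, 0.0386]
eef_rot: [0.753, 0.658, -0.0, -0.0]
ft_force: [0.6, -0.4, -1.6]
width: 0.0279
grip_force: 25.0
```

Call:
{"op": "play_rows", "data": {"increments": "0 0 0 0 0 0 1;0 0 0 0 0 0 1;0 0 0 0 0 0 1;0 0 0 0 0 -0.02 1;0 0 0 0 0 -0.06 1;0 0 0 0 0 -0.08 1"}}

```text
time: 15.7
ee_pos: [0.5107, -0.1298, 0.1219]
eef_rot: [0.753, 0.658, 0.001, 0.001]
ft_force: [0.5, 0.8, 0.5]
width: 0.068
grip_force: 0.0
```

Run:
```python
from h import *
d=camera("side"); cv2.imwrite("pics/s5.png",cv2.resize(d["color"][150:260,180:380,::-1],None,fx=4,fy=4,interpolation=cv2.INTER_CUBIC))
s=read_state(); print(s["ee_pos"].round(4),s["width"]); print(go(sock(OLD,0),.115,13.3))
```

```text
[ 0.512  -0.1301  0.1242] 0.0716369883607162
[0.0061, 0.0011, 0.0964, 0.372, 0.0155, 0.0088]
```

View pics/s5.png

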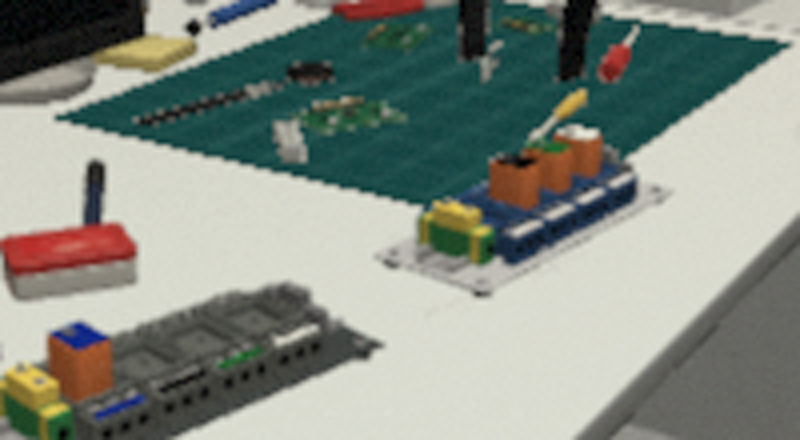

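Black stands in the second socket, at (515,180). Last is blue, at (80,360), which is untouched so far.

Call:
{"op": "play_rows", "data": {"increments": "0 0 0.096 0.371 0.016 0.006 1;0 0 0.096 0.371 0.016 0.006 1;0 0 0.096 0.371 0.016 0.006 1;0 0 0.096 0.371 0.016 0.006 1;0 0 0.096 0.371 0.016 0.006 1;0 0 0.096 0.371 0.016 0.006 1;0 0 0.096 0.371 0.016 0.006 1;0 0 0.096 0.371 0.016 0.006 1"}}

```text
time: 16.55
ee_pos: [0.5748, 0.2413, 0.113]
eef_rot: [0.783, 0.622, 0.001, -0.001]
ft_force: [-0.1, 0.2, 1.0]
width: 0.0872
grip_force: 0.0
```

Call:
{"op": "play_rows", "data": {"increments": "0 0 0 0 0 0 1;0 0 0 0 0 0 1"}}

```text
time: 16.75
ee_pos: [0.5757, 0.2354, 0.1127]
eef_rot: [0.784, 0.621, -0.0, 0.0]
ft_force: [0.2, -0.2, 0.7]
width: 0.0869
grip_force: 0.0
```

Run:
```python
from h import *
s=read_state(); print(s["ee_pos"].round(4),s["width"]); print(go(sock(OLD,0),.0375,13.3))
```

```text
[0.5757 0.2354 0.1127] 0.0869411430112644
[-0.0003, 0.0005, 0.0007, 0.0015, 0.0019, 0.0752]
```

Call:
{"op": "play_rows", "data": {"increments": "0 0 0 0.0015 0.002 0.03 1;0 0 0 0.0015 0.002 0.055 1;0 0 0 0.0015 0.002 0.075 1;0 0 0 0.0015 0.002 0.075 1;0 0 0 0.0015 0.002 0.075 0;0 0 0 0.0015 0.002 0.075 0;0 0 0 0.0015 0.002 0.075 0;0 0 0 0.0015 0.002 0.075 0"}}

```text
time: 17.55
ee_pos: [0.5786, 0.2366, 0.0389]
eef_rot: [0.784, 0.62, 0.001, 0.0]
ft_force: [0.5, 0.2, -0.4]
width: 0.0631
grip_force: 0.0
```

Call:
{"op": "play_rows", "data": {"increments": "0 0 0 0 0 0 0;0 0 0 0 0 0 0;0 0 0 0 0 0 0;0 0 0 0 0 0 0;0 0 0 0 0 0 0;0 0 0 0 0 -0.01 0;0 0 0 0 0 -0.03 0;0 0 0 0 0 -0.055 0"}}

```text
time: 18.35
ee_pos: [0.5776, 0.2363, 0.0934]
eef_rot: [0.784, 0.621, -0.001, -0.0]
ft_force: [0.6, -0.1, -0.3]
width: 0.0276
grip_force: 25.0
```

Run:
```python
from h import *
s=read_state(); print(s["ee_pos"].round(4),s["width"]); print(go(sock(NEW,0),.1,7.8))
```

```text
[0.5776 0.2363 0.0934] 0.027645451715195384
[-0.0013, 0.0007, -0.0957, -0.3306, 0.0139, -0.0063]
```

Call:
{"op": "play_rows", "data": {"increments": "0 0 -0.096 -0.331 0.014 -0.007 0;0 0 -0.096 -0.331 0.014 -0.007 0;0 0 -0.096 -0.331 0.014 -0.007 0;0 0 -0.096 -0.331 0.014 -0.007 0;0 0 -0.096 -0.331 0.014 -0.007 0;0 0 -0.096 -0.331 0.014 -0.007 0;0 0 -0.096 -0.331 0.014 -0.007 0;0 0 -0.096 -0.331 0.014 -0.007 0"}}

```text
time: 19.15
ee_pos: [0.5148, -0.0946, 0.1005]
eef_rot: [0.756, 0.655, -0.001, 0.001]
ft_force: [-0.3, 0.4, 0.1]
width: 0.0278
grip_force: 25.0
```

Call:
{"op": "play_rows", "data": {"increments": "0 0 0 0 0 0 0;0 0 0 0 0 0 0"}}

```text
time: 19.35
ee_pos: [0.516, -0.0872, 0.1004]
eef_rot: [0.753, 0.658, 0.0, 0.0]
ft_force: [0.9, 0.1, 0.1]
width: 0.0279
grip_force: 25.0
```

Run:
```python
from h import *
s=read_state(); print(s["ee_pos"].round(4),s["width"]); print(go(sock(NEW,0),.039,7.8))
```

```text
[ 0.516  -0.0872  0.1004] 0.027925015779515092
[0.0006, -0.0005, 0.0021, -0.0014, -0.0007, 0.0614]
```

Call:
{"op": "play_rows", "data": {"increments": "0 0 0 -0.001 -0.001 0.02 0;0 0 0 -0.001 -0.001 0.035 0;0 0 0 -0.001 -0.001 0.047 0;0 0 0 -0.001 -0.001 0.055 0;0 0 0 -0.001 -0.001 0.061 0;0 0 0 -0.001 -0.001 0.061 0"}}

```text
time: 19.95
ee_pos: [0.5146, -0.0893, 0.0386]
eef_rot: [0.753, 0.658, 0.0, -0.0]
ft_force: [-0.4, 0.3, -0.5]
width: 0.0279
grip_force: 25.0
```

Call:
{"op": "play_rows", "data": {"increments": "0 0 0 0 0 0 1;0 0 0 0 0 0 1;0 0 0 0 0 0 1;0 0 0 0 0 -0.03 1;0 0 0 0 0 -0.08 1;0 0 0 0 0 -0.12 1;0 0 0 0 0 -0.12 1;0 0 0 0 0 -0.12 1"}}

```text
time: 20.75
ee_pos: [0.5149, -0.09, 0.1599]
eef_rot: [0.754, 0.657, 0.0, 0.001]
ft_force: [-0.4, 0.8, -0.4]
width: 0.0828
grip_force: 0.0
```

Call:
{"op": "play_rows", "data": {"increments": "0 0 0 0.25 0 0 1;0 0 0 0.25 0 0 1;0 0 0 0.25 0 0 1;0 0 0 0.25 0 0 1;0 0 0 0.25 0 0 1;0 0 0 0.25 0 0 1;0 0 0 0.25 0 0 1;0 0 0 0.25 0 0 1"}}

```text
time: 21.55
ee_pos: [0.5481, 0.1566, 0.1578]
eef_rot: [0.754, 0.657, -0.001, -0.0]
ft_force: [-0.1, -0.2, -0.1]
width: 0.0871
grip_force: 0.0
```

Run:
```python
from h import *
d=camera("side"); t=camera("top")
a=cv2.resize(d["color"][150:260,230:380,::-1],None,fx=4,fy=4,interpolation=cv2.INTER_CUBIC)
b=cv2.resize(t["color"][200:248,265:350,::-1],None,fx=7,fy=7,interpolation=cv2.INTER_CUBIC)
cv2.imwrite("pics/s6.png",a); cv2.imwrite("pics/t6.png",b)
print(read_state()["ee_pos"])
for i,n in enumerate("blue black green white".split()): print(n,((w2px(t,np.r_[sock(NEW,i),.058])-[265,200]+.5)*7-.5).round(0))
```

```text
[0.54842304 0.15614069 0.15834659]
blue [179. 148.]
black [263. 160.]
green [348. 172.]
white [433. 184.]
```

View pics/s6.png

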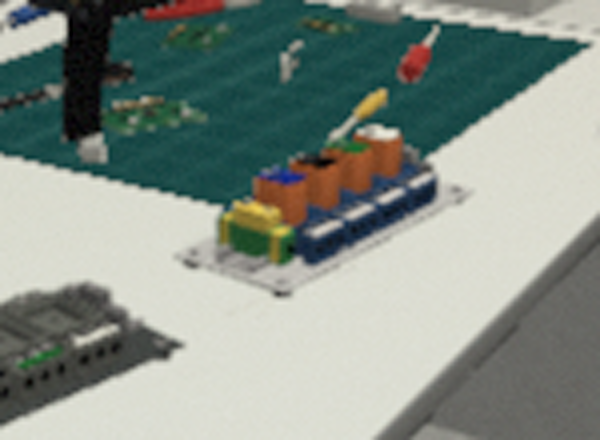

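View pics/t6.png

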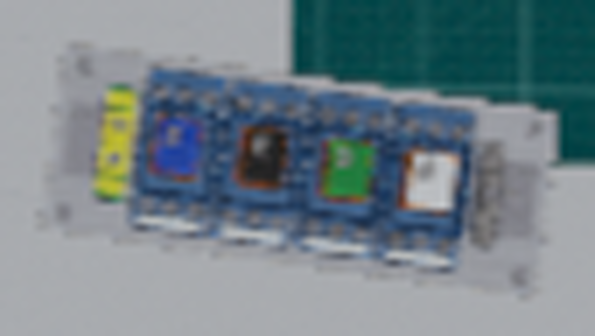

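All four relays stand upright in order (blue, black, green, white from the earth). Their tops are at (177,148), (263,157), (348,170) and (432,181), all within half a camera pixel (about 1.5 mm) of the predicted positions. Handing in.

```bash
python3 -c "
from bench import *
print(close_job())"
```

```text
the job is handed in; nothing more can be done
None
```

I moved all four relays to the new strip in order from the earth terminal (blue, black, green, white) and handed the job in at about 22 s; the final pictures show them upright in their sockets, but no verdict came back.

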